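# Put the capped containers back in their colour-coded trays

## Robot

A 7-joint arm with a two-finger parallel gripper is mounted at the origin on a cart in front of the work surface, level with it; the furniture and walls round the work are solid. World frame = base frame: x ahead of the robot, y to its left, z up, the work surface at z = 0. Lengths are in mm, angles in rad, forces in N, time in s.
With the tool pointing down it reaches from about 400 to 850 mm from the base axis. Payload 10.4 kg.
Tool frame: the origin (TCP) lies midway between the tips of the shut fingers; the grasp point (between the pads) lies 19 mm behind it; z points along the fingers, y is the line along which they close (so a half turn about z gives the same grasp; the last joint's range is limited). The gripper opens to 85 mm and grips with 20 to 120 N. Pads are 22 mm wide; open, the fingers measure 114 mm over their backs; the gripper's body (76 mm by 85 mm) begins 54 mm behind the grasp point. The pads swing forward as they close: fully open they stand 13 mm farther back than shut.
Start: joints at [-1.286, 0.332, -0.065, 1.46, 0.022, 1.35, -0.088], TCP at [189.339, 595.655, 205.438] pointing down, gripper open.
Joint ranges: [-2.6, 2.6], [-0.5, 2.12], [-1.47, 1.34], [0.16, 2.42], [-1.27, 4.41], [0.06, 2.06], [-2.6, 2.6]. Speed limits (rad/s): [2.22, 2.22, 2.79, 2.79, 3.14, 3.14, 3.14].

## Interface

Orientations are given as a unit quaternion [w, x, y, z].
In Python, from plant import manip gives the robot as it stands.
- The arm moves only by the shell command python3 -m jog 'ROWS' [OPENING] [FORCE]. ROWS is text: rows parted by semicolons, each of 6 numbers parted by spaces: the shift along the tool's x, y, z each as a share of 25 cm, from -1 to 1, then the turn, a rotation vector about the tool's x, y, z each as a share of 180 degrees, from -1 to 1. In form: tx ty tz wx wy wz; .... A call has 1 to 5 rows; each row is the pose to reach, as a shift and turn from the pose commanded when the call began, along the tool's axes at that moment, turning the shorter way round; what a row does not reach only later rows make up. A row lasts 1/10 s, in which the tool goes at most 50 mm and 8.59 degrees, less where a joint would pass 70% of its speed; a pose out of reach is approached as far as the arm can. A call with a number of a shift or a turn outside -1 to 1 is refused whole. A call with a gripper value outside its range is refused whole. OPENING is the finger opening in mm, from 0 to 85.4, set as the call begins (- or left out, the last holds). The fingers move at their own pace and stop on an object; FORCE is the grip in N (left out, the last holds). Time passes only in rows, so rows that repeat a pose let the fingers close. It gives the time, the measured TCP pose, the force, the opening and the grip force at its end, in the units of the state.
- manip.get_obs(): the state, without advancing time (a new reading comes with each control period).
- manip.capture(name): name is "side" or "top"; returns a dict with "frame" (480x640x3 uint8, red, green, blue), "fx", "fy", "cx", "cy" (pixels), "extrinsics" (4x4, takes a point from world to camera coordinates). Camera axes: x right, y down, z forward; pixel columns grow to the right and rows downward; lengths in mm; the calibration is good to about 2 mm. A picture is of the moment at which its call begins. There is no depth.
- manip.close_job(): hands the job in; it is judged then, once.
The state is a dict: "time": time; "qpos": joint angles; "dq": joint speeds; "joint_torque": joint torques, N m; "tool_pos": TCP position; "eef_rot": TCP orientation; "ft_force": force on the tool from outside, world axes, zero at the start; "wrist_torque": the same for the moment, N m; "finger_gap": opening from 0.0 (shut) to 1.0 (fully open); "gripper_force": force on a finger pad.
Only numpy, scipy, OpenCV 4.12 (cv2) and the standard library are available. Lean on these libraries where they do the work, as an engineer would, in place of code of your own. Each camera call takes 0.05 s, during which the arm holds its last target. There are 200 camera calls.

## Task

Put the four capped containers back by cap colour, all standing upright: the two blue-capped vials in the blue rack, one in each of its two wells, the black-lidded pot in the black tray, and the white-capped bottle in the white tray. Somebody has left the black-lidded pot in the white tray, so it has to come out of there before the bottle goes in. Leave the open cream pot and the little glass dish standing where they are.

Things in the scene. Friction and masses are not known exactly. Their poses are not given: they have to be found in the camera images.
- vial_1_mid (a point): Slim clear vial with a blue cap, 23 mm across, 76 mm tall (cap the top 20 mm or so), 22 g, standing loose on the table. One of two alike. The point is its centre, 38 mm above its underside; z is up along the vial. Its gripping surface behaves as a 20 x 20 mm square prism, so it is best held across its own x or y.
- vial_2_mid (a point): The second blue-capped vial, exactly like the first; the point is its centre, 38 mm above its underside. Either vial may go into either blue well.
- white_bottle_mid (a point): Square white bottle with a narrower round white screw cap, 41 x 41 mm, 113 mm tall (square body up to 80 mm, then sloping shoulders; cap 26 mm across from 96 mm up), 110 g, standing loose on the table. The point is its centre, 56.5 mm above its underside; x and y are square to its flat sides, z up.
- black_pot_mid (a point): Round clear pot with pale contents and a black lid, 34 mm across, 33 mm tall (lid the top 13 mm), 35 g, loose. At the start it stands in the white tray. The point is its centre, 16.5 mm above its underside; z up.
- white_tray_floor (a point): Fixed square tray with white walls and floor on a grey 86 x 86 mm base plate: inside 64 x 64 mm, walls 4 mm thick, their top 14 mm above the table. The point is the centre of its inner floor, 5 mm above the table; x and y along its walls, z up. The bottle belongs here. (Behind all the trays, over the back of the table, hangs the head of a fixed gooseneck lamp, about 0.3 m up: do not swing the arm out that far.)
- black_tray_floor (a point): Fixed square tray just like the white one, with black walls and floor; inside 64 x 64 mm. The point is the centre of its inner floor, 5 mm above the table, wall top 9 mm higher. The black-lidded pot belongs here.
- blue_well_1 (a point): One of two blue square wells of the fixed blue rack (grey base plate 66 x 136 mm; the wells lie 70 mm apart along the rack's long direction, its y): inside 46 x 46 mm, walls 4 mm thick, their top 14 mm above the table. The point is the centre of the well's floor, 5 mm above the table; z up. One vial goes here.
- blue_well_2 (a point): The other blue well of the same rack, 70 mm from the first, of the same size; the point is the centre of its floor. The other vial goes here.
- cream_pot_mid (a point): Bystander: low open round pot with cream paste, 39 mm across, 18 mm tall, loose on the table; stays where it is. The point is its centre, 9 mm up.
- dappen_dish_mid (a point): Bystander: small clear glass dish, 31 mm across, 16 mm tall, loose on the table; stays where it is. The point is its centre, 8 mm up.
Things that resemble listed ones, but are neither listed nor needed, are in the scene too. There is more than one size of the part that bears black_tray_floor; the job needs the larger.

How it is judged (in metres and radians):
At the end, for the whole second after the job is handed in: Bottle in the white tray, pot in the black tray, one vial in each blue well: centres within 19, 24 and 19 mm of their well's centre, standing on its floor (4 mm), upright within 0.12 rad, at rest; cream pot and glass dish within 25 mm of where they stood (horizontal distance between white_bottle_mid and white_tray_floor below 0.019 m and z of white_bottle_mid in the frame of white_tray_floor between 0.0525 and 0.0605 m and angle between each of white_bottle_mid, black_pot_mid's own z axis and vertical below 0.12 rad and horizontal distance between black_pot_mid and black_tray_floor below 0.024 m and z of black_pot_mid in the frame of black_tray_floor between 0.0125 and 0.0205 m and (((horizontal distance between vial_1_mid and blue_well_1 below 0.019 m and z of vial_1_mid in the frame of blue_well_1 between 0.034 and 0.042 m and angle between vial_1_mid's own z axis and vertical below 0.12 rad) and (horizontal distance between vial_2_mid and blue_well_2 below 0.019 m and z of vial_2_mid in the frame of blue_well_2 between 0.034 and 0.042 m and angle between vial_2_mid's own z axis and vertical below 0.12 rad)) or ((horizontal distance between vial_1_mid and blue_well_2 below 0.019 m and z of vial_1_mid in the frame of blue_well_2 between 0.034 and 0.042 m and angle between vial_1_mid's own z axis and vertical below 0.12 rad) and (horizontal distance between vial_2_mid and blue_well_1 below 0.019 m and z of vial_2_mid in the frame of blue_well_1 between 0.034 and 0.042 m and angle between vial_2_mid's own z axis and vertical below 0.12 rad))) and distance of each of cream_pot_mid, dappen_dish_mid from where it was at the start of the episode below 0.025 m and linear speed of each of vial_1, vial_2, white_bottle, black_pot below 0.02 m/s); the robot touches nothing.
It fails at once if the cream pot pushed or carried away (more than 25 mm) (distance of cream_pot_mid from where it was at the start of the episode above 0.025 m).
It fails at once if the glass dish pushed or carried away (more than 25 mm) (distance of dappen_dish_mid from where it was at the start of the episode above 0.025 m).
It also fails if it takes over 96 s, if anything falls off the work surface, if the arm or the gripper's body presses on something with over 40 N, if the wrist force passes 120 N, or if a joint passes its speed limit or range.

## Working session

There is one attempt and no reset: what is moved stays moved. The work goes in short steps, Python scripts to look and compute and a shell command to move; the robot and the scene stay as the last step left them, time stands still between calls to the robot, and variables do not carry over. Pictures are saved under pics/ and viewed, at most 14 in all, crops included, and the job is handed in when it is done.

```bash
mkdir -p pics; python3 - <<'E'
from plant import manip
import cv2,pickle
for n in("top","side"):
    d=manip.capture(n); cv2.imwrite(f"pics/{n}0.png",d["frame"][:,:,::-1]); pickle.dump(d,open(f"{n}0.pkl","wb"))
    print(n,d["fx"],d["fy"],d["cx"],d["cy"]);print(d["extrinsics"])
print(manip.get_obs())
E
ls
```

```text
top 477.69312599518815 477.69312599518815 317.5542043882998 239.15429146099828
[[ 4.34404256e-03 -9.99987088e-01  2.63699099e-03  1.02807995e+02]
 [-9.94304998e-01 -4.60012985e-03 -1.06472578e-01  5.76666022e+02]
 [ 1.06483334e-01 -2.15945191e-03 -9.94312142e-01  8.56391404e+02]
 [ 0.00000000e+00  0.00000000e+00  0.00000000e+00  1.00000000e+00]]
side 554.6707622048646 554.6707622048646 318.3289767566486 243.51069548254912
[[-9.98602961e-01 -5.24802223e-02  6.16050567e-03  5.58415875e+02]
 [-3.90061170e-02  6.53477610e-01 -7.55940167e-01  7.97465085e+00]
 [ 3.56461555e-02 -7.55124386e-01 -6.54611727e-01  1.08759531e+03]
 [ 0.00000000e+00  0.00000000e+00  0.00000000e+00  1.00000000e+00]]
{'time': 0.1, 'qpos': array([-1.28561005,  0.33281263, -0.06469059,  1.46085528,  0.02159959,
        1.34992674, -0.08849104]), 'dq': array([-0.00039475, -0.00227191,  0.00246433, -0.00229619, -0.00085582,
       -0.00170688, -0.0021859 ]), 'joint_torque': array([ 1.00498735e-03, -6.26733899e+01,  4.89073154e-02, -3.92432284e+01,
        1.63388526e-02,  6.95889175e-03,  4.68907353e-05]), 'tool_pos': array([189.23942605, 595.26517562, 204.69401348]), 'eef_rot': array([-6.90065866e-05,  1.53276919e-01,  9.88183060e-01, -6.49670326e-04]), 'ft_force': array([ 0.1892781 , -0.33449545,  0.33100497]), 'wrist_torque': array([-0.02692929, -0.01418307, -0.01939469]), 'gripper_force': 0.0, 'finger_gap': 1.0022973582062096}
pics
side0.pkl
top0.pkl
```

View pics/top0.png

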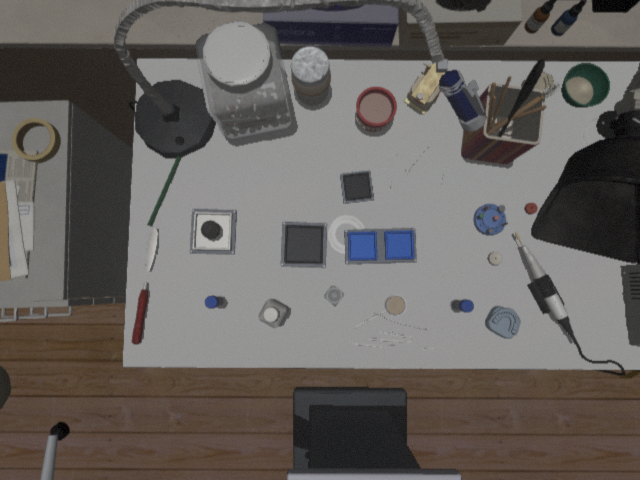

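View pics/side0.png

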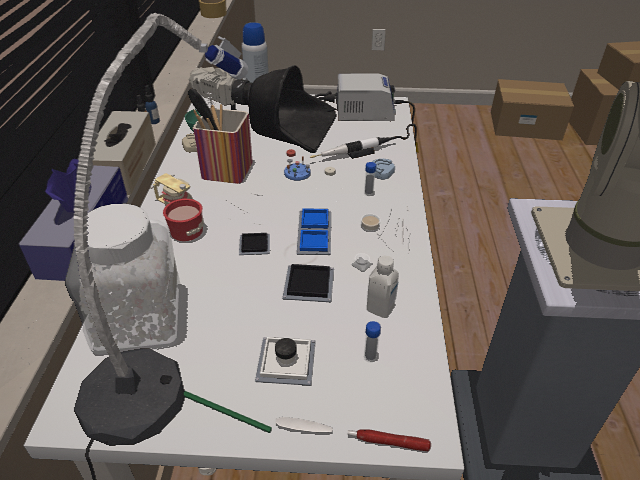

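The top view shows the white tray with the pot at (213,231), the black tray at (304,244) and the blue wells at (362,246) and (400,246). The vials are at (212,302) and (465,306), the bottle at (272,314), the dish at (334,295) and the cream pot at (396,305). The side view agrees with this layout.

```bash
cat > h.py <<'E'
import numpy as np,cv2
from plant import manip
def ray(d,u,v):
    E=d["extrinsics"];R,t=E[:3,:3],E[:3,3]
    return -R.T@t, R.T@np.array([(u-d["cx"])/d["fx"],(v-d["cy"])/d["fy"],1.])
def pt(d,u,v,z):
    o,r=ray(d,u,v); return o+r*(z-o[2])/r[2]
def proj(d,p):
    c=d["extrinsics"]@np.r_[p,1]; return d["fx"]*c[0]/c[2]+d["cx"],d["fy"]*c[1]/c[2]+d["cy"]
def tri(d1,p1,d2,p2):
    o1,r1=ray(d1,*p1);o2,r2=ray(d2,*p2)
    s=np.linalg.lstsq(np.c_[r1,-r2],o2-o1,rcond=None)[0]
    a,b=o1+r1*s[0],o2+r2*s[1]; return (a+b)/2,np.linalg.norm(a-b)
def blobs(mask,box,amin=30):
    m=np.zeros_like(mask,np.uint8);x0,y0,x1,y1=box;m[y0:y1,x0:x1]=mask[y0:y1,x0:x1]
    cs=cv2.findContours(m,cv2.RETR_EXTERNAL,cv2.CHAIN_APPROX_NONE)[0]
    return sorted([c for c in cs if cv2.contourArea(c)>amin],key=cv2.contourArea,reverse=True)
def rectw(d,c,z):
    "contour -> world rect at height z: centre,size,yaw deg"
    w=np.array([pt(d,*p[0],z)[:2] for p in c],np.float32); return cv2.minAreaRect(w)
E
python3 - <<'E'
from h import *;import pickle
T=pickle.load(open("top0.pkl","rb"));S=pickle.load(open("side0.pkl","rb"))
def masks(d):
    h=cv2.cvtColor(d["frame"],cv2.COLOR_RGB2HSV).astype(int);H,s,V=h[...,0],h[...,1],h[...,2]
    return ((H>100)&(H<130)&(s>130)).astype(np.uint8),(V<75).astype(np.uint8),((V>215)&(s<40)).astype(np.uint8),V
b,k,w,V=masks(T);sb,sk,sw,sV=masks(S)
def show(n,d,m,box,z,a=30):
    for c in blobs(m,box,a)[:3]: 
        r=rectw(d,c,z);M=cv2.moments(c);print(n,np.round(r[0],1),np.round(r[1],1),round(r[2],1),"px",round(M["m10"]/M["m00"],1),round(M["m01"]/M["m00"],1))
show("blue",T,b,(340,220,425,270),14); show("black",T,k,(275,215,335,275),14)
show("v1cap",T,b,(195,290,230,320),76);show("v2cap",T,b,(450,290,490,320),76)
show("potlid",T,k,(195,215,230,250),38)
show("S v1cap",S,sb,(360,318,386,345),76);show("S v2cap",S,sb,(360,155,382,178),76);show("S lid",S,sk,(270,335,300,362),38);show("S blk",S,sk,(280,260,340,305),14);show("S blue",S,sb,(295,205,335,255),14)
print(V[231,186:242]);print(V[205:258,228])
f=T["frame"][:,:,::-1];g=S["frame"][:,:,::-1]
A=cv2.resize(f[205:325,185:315],None,fx=3,fy=3,interpolation=cv2.INTER_CUBIC)
B=cv2.resize(f[285:325,440:490],(390,312),interpolation=cv2.INTER_CUBIC)
C=np.zeros((600,800,3),np.uint8);C[:360,:390]=A
C[:312,400:790]=B
D=cv2.resize(g[250:380,255:405],None,fx=2.6,fy=1.8);C[365:599,:390]=D
C[320:600,400:700]=cv2.resize(g[150:290,345:405],(300,280))
cv2.imwrite("pics/c1.png",C)
E
```

```text
blue [568.6 -48.7] [51.3 52.9] 0.3 px 399.2 244.6
blue [566.4  21.2] [51.2 52.8] 0.3 px 362.2 245.5
black [569.2 132. ] [72.3 71.9] 88.5 px 303.5 243.9
v1cap [461.6 290.8] [15.5 15.7] 0.2 px 211.0 301.4
v2cap [ 456.7 -153.7] [15.6 15.6] 88.4 px 467.5 305.4
potlid [592.  302.6] [34.7 30.5] 57.8 px 210.6 229.6
S v1cap [462.9 299.5] [29.7 19.5] 89.3 px 372.6 329.4
S v2cap [ 457.7 -142.4] [38.6 19. ] 89.3 px 370.4 167.0
S lid [594.2 312.4] [30.8 40.4] 4.8 px 285.2 348.3
S blk [569.4 138.1] [80.4 72.6] 88.6 px 308.5 280.6
S blue [567.1  26.8] [53.2 59.9] 3.4 px 313.6 240.0
S blue [570.  -42.1] [52.3 60.2] 2.3 px 314.5 218.1
[150 149 151 150 145 114 110 126 114  91 146 175 180 180 171  90  55  54
  53  57  57  59  59  57  51  56  50  58  56  51  54  56  50  53  81  83
 103 176 184 183 183 186 182 166 158  92 100 106 108  90 140 149 151 149
 151 148]
[150 150 151 150 133 108 107 124 137 119 145 175 179 180 180 183 183 180
 181 180 182 183 181 182 183 182 182 183 182 184 172 157 161 170 170 173
 166 156 158 165 163 162 163 162 147 101 107 106 107 117 146 150 151]
```

View pics/c1.png

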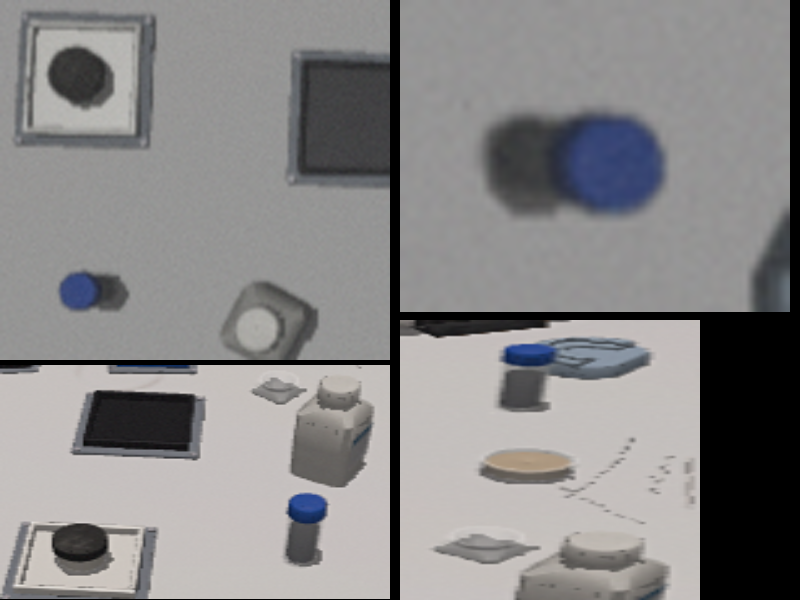

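The crop shows the pot near (211,230), slightly off the tray centre and clear of the walls. The bottle is turned by about 30°, and both vials are upright and free.

```bash
cat >> h.py <<'E'
def go(x,y,z,a=None,st=None):
    "shares for jog to TCP x,y,z with closing line at angle a deg (world), tool kept vertical"
    from scipy.spatial.transform import Rotation as Ro
    s=manip.get_obs();q=s["eef_rot"];R=Ro.from_quat([q[1],q[2],q[3],q[0]]);p=s["tool_pos"]
    if st is not None: p,R=st
    t=R.inv().apply(np.array([x,y,z])-p)/250
    y0=np.degrees(np.arctan2(*R.as_matrix()[1::-1,1]))
    if a is None:a=y0
    dd=(a-y0+90)%180-90; b=np.radians(y0+dd)
    Y=np.array([np.cos(b),np.sin(b),0]);Z=np.array([0,0,-1.]);G=Ro.from_matrix(np.c_[np.cross(Y,Z),Y,Z])
    w=(R.inv()*G).as_rotvec()/np.pi
    print("go",x,y,z,a,"| yaw",round(y0,1),"->",np.round(t,3),np.round(w,3)); return np.array([x,y,z]),G
E
python3 - <<'E'
from h import *;import pickle
T=pickle.load(open("top0.pkl","rb"));S=pickle.load(open("side0.pkl","rb"))
V=cv2.cvtColor(T["frame"],cv2.COLOR_RGB2GRAY)
c=blobs((V<135).astype(np.uint8),(184,202,244,262),200)
for k in c[:1]: print("wtray",rectw(T,k,3))
Vs=T["frame"].max(2)
# bottle cap
cap=blobs((Vs>165).astype(np.uint8),(258,300,290,330),30)
for k in cap[:2]: print("cap",rectw(T,k,113),cv2.minEnclosingCircle(k))
print("pot side proj",proj(S,[592,302.6,38]),"v1",proj(S,[461.6,290.8,76]),"v2",proj(S,[456.7,-153.7,76]))
A=cv2.resize(T["frame"][290:335,250:300,::-1],(500,450),interpolation=cv2.INTER_CUBIC)
cv2.imwrite("pics/c2.png",A)
st=go(592,303,150,90);go(592,303,18,90,st)
E
```

```text
wtray ((593.8533935546875, 305.9973449707031), (87.47004699707031, 88.833251953125), 88.71865844726562)
cap ((441.6402587890625, 182.91453552246094), (18.054309844970703, 18.211462020874023), 0.779370129108429) ((270.30645751953125, 314.0806579589844), 6.0619120597839355)
pot side proj (np.float64(286.93962325422126), np.float64(343.31361066340503)) v1 (np.float64(373.26232438277367), np.float64(324.9456632557244)) v2 (np.float64(370.8902358221553), np.float64(164.00618196339911))
go 592 303 150 90 | yaw 72.4 -> [-1.889 -0.626  0.22 ] [-0.    -0.    -0.098]
go 592 303 18 90 | yaw 90.0 -> [0.    0.    0.528] [0. 0. 0.]
```

View pics/c2.png

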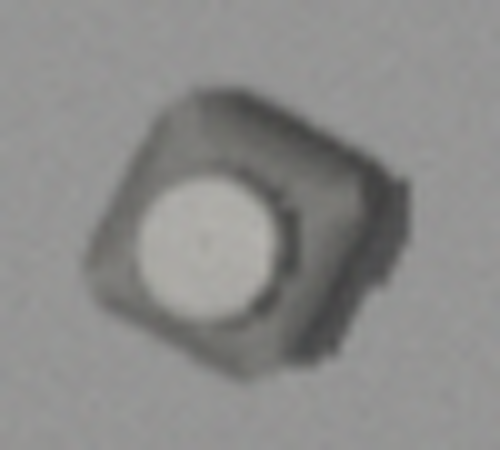

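```bash
python3 -m jog '-0.94 -0.31 0.1 0 0 -0.098; -0.94 -0.31 0.1 0 0 -0.098; -0.94 -0.31 0.1 0 0 -0.098; -0.94 -0.31 0.1 0 0 -0.098; -0.94 -0.31 0.1 0 0 -0.098' 60 30; python3 - <<'E'
from h import *
st=go(592,303,120,90);go(592,303,18,90,st)
E
```

```text
time: 0.6
tool_pos: [389.1, 450.5, 180.3]
eef_rot: [-0.0, -0.0, 1.0, -0.0]
ft_force: [0.8, 0.9, -0.0]
finger_gap: 0.701
gripper_force: 0.0
go 592 303 120 90 | yaw 90.0 -> [-0.812 -0.59   0.241] [-0. -0.  0.]
go 592 303 18 90 | yaw 90.0 -> [0.    0.    0.408] [0. 0. 0.]
```

```bash
python3 -m jog '-0.812 -0.59 0.24 0 0 0; -0.812 -0.59 0.24 0 0 0; -0.812 -0.59 0.24 0 0 0; -0.812 -0.59 0.24 0 0 0; -0.812 -0.59 0.24 0 0 0'; python3 -m jog '-0.06 -0.02 0.1 0 0 0; -0.06 -0.02 0.1 0 0 0'; python3 - <<'E'
from h import *
import pickle
go(592,303,18,90)
T=manip.capture("top");S=manip.capture("side")
C=np.zeros((400,800,3),np.uint8)
C[:,:400]=cv2.resize(T["frame"][180:280,160:260,::-1],(400,400));C[:,400:]=cv2.resize(S["frame"][280:390,230:340,::-1],(400,400));cv2.imwrite("pics/c3.png",C)
E
```

```text
time: 1.1
tool_pos: [585.7, 307.7, 121.8]
eef_rot: [-0.0, -0.0, 1.0, -0.0]
ft_force: [1.2, 0.3, 1.1]
finger_gap: 0.705
gripper_force: 0.0
time: 1.3
tool_pos: [600.1, 299.9, 93.1]
eef_rot: [-0.002, 0.002, 1.0, -0.002]
ft_force: [-1.4, 0.3, -0.9]
finger_gap: 0.705
gripper_force: 0.0
go 592 303 18 90 | yaw 89.7 -> [0.031 0.014 0.301] [-0.001 -0.001 -0.001]
```

View pics/c3.png

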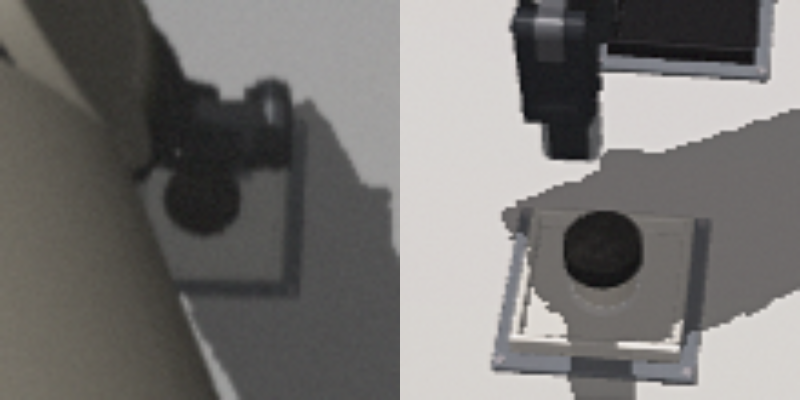

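The gripper hangs above the tray and the pot hasn't moved. I'll let the arm settle before descending, because commands count from the commanded pose.

```bash
python3 -m jog '0 0 0 0 0 0; 0 0 0 0 0 0; 0 0 0 0 0 0'; python3 - <<'E'
from h import *
go(592,303,18,90)
E
```

```text
time: 1.7
tool_pos: [599.3, 305.2, 98.5]
eef_rot: [0.001, -0.001, 1.0, 0.001]
ft_force: [-0.3, 0.5, 0.6]
finger_gap: 0.7
gripper_force: 0.0
go 592 303 18 90 | yaw 90.1 -> [ 0.029 -0.009  0.322] [0. 0. 0.]
```

```bash
python3 -m jog '0.029 -0.009 0.1 0 0 0; 0.029 -0.009 0.2 0 0 0; 0.029 -0.009 0.28 0 0 0; 0.029 -0.009 0.32 0 0 0; 0.029 -0.009 0.32 0 0 0'; python3 -m jog '0 0 0 0 0 0;0 0 0 0 0 0;0 0 0 0 0 0;0 0 0 0 0 0;0 0 0 0 0 0' 10 30;python3 -m jog '0 0 0 0 0 0;0 0 0 0 0 0;0 0 0 0 0 0'
```

```text
time: 2.2
tool_pos: [591.4, 301.8, 16.5]
eef_rot: [-0.001, -0.0, 1.0, -0.0]
ft_force: [0.3, 0.5, -0.2]
finger_gap: 0.709
gripper_force: 0.0
time: 2.7
tool_pos: [592.4, 302.0, 17.9]
eef_rot: [0.0, -0.0, 1.0, 0.0]
ft_force: [0.7, 0.2, -0.1]
finger_gap: 0.122
gripper_force: 0.0
time: 3.0
tool_pos: [592.2, 301.9, 17.5]
eef_rot: [-0.0, -0.0, 1.0, 0.0]
ft_force: [0.4, -0.7, 0.4]
finger_gap: 0.114
gripper_force: 0.0
```

```bash
python3 - <<'E'
from h import *
T=manip.capture("top");S=manip.capture("side")
C=np.zeros((400,800,3),np.uint8)
C[:,:400]=cv2.resize(T["frame"][180:280,160:260,::-1],(400,400));C[:,400:]=cv2.resize(S["frame"][280:390,230:340,::-1],(400,400));cv2.imwrite("pics/c4.png",C)
for n,d in(("T",T),("S",S)): print(n,proj(d,[592,302,18]),proj(d,[592,303,38]))
E
```

```text
T (np.float64(213.32315400884147), np.float64(231.05825700893553)) (np.float64(210.45651685673988), np.float64(229.71835849675014))
S (np.float64(287.37041747855204), np.float64(351.15901834777236)) (np.float64(286.91491640883226), np.float64(343.5184379611589))
```

View pics/c4.png

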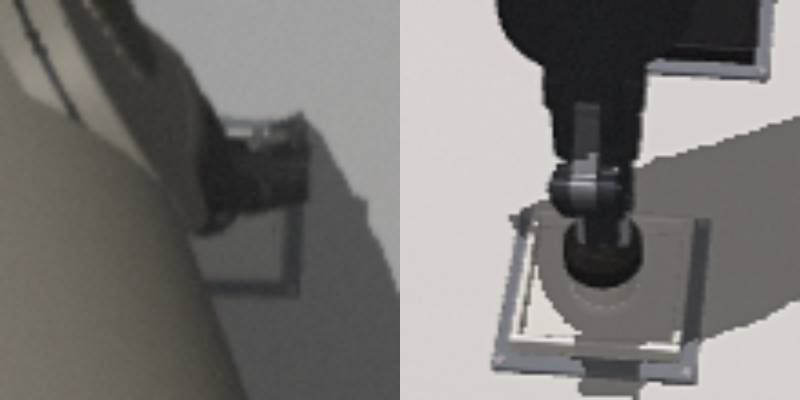

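```bash
python3 -m jog '0 0 -0.1 0 0 0;0 0 -0.2 0 0 0; 0 0 -0.3 0 0 0;0 0 -0.4 0 0 0;0 0 -0.4 0 0 0';  python3 - <<'E'
from h import *
T=manip.capture("top");S=manip.capture("side")
C=np.zeros((400,800,3),np.uint8)
C[:,:400]=cv2.resize(T["frame"][190:270,170:250,::-1],(400,400));C[:,400:]=cv2.resize(S["frame"][300:380,250:330,::-1],(400,400));cv2.imwrite("pics/c5.png",C)
E
```

```text
time: 3.6
tool_pos: [594.2, 302.9, 121.7]
eef_rot: [0.003, 0.0, 1.0, 0.002]
ft_force: [0.7, 0.3, 0.8]
finger_gap: 0.116
gripper_force: 0.0
```

View pics/c5.png

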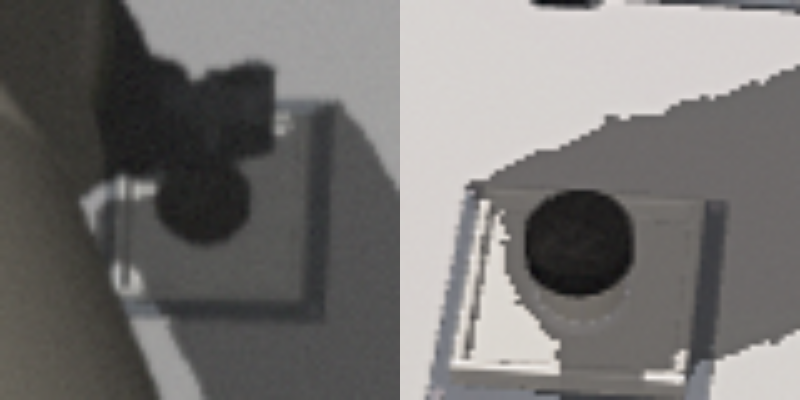

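```bash
python3 -m jog '0 0 0 0 0 0;0 0 0 0 0 0'; python3 - <<'E'
from h import *
T=manip.capture("top");S=manip.capture("side");p=manip.get_obs()["tool_pos"];print(p)
for z in(0,-19): print([np.round(proj(d,p-[0,0,z]),1) for d in(T,S)])
C=np.zeros((480,800,3),np.uint8)
C[:,:400]=cv2.resize(T["frame"][170:266,160:240,::-1],(400,480));C[:,400:]=cv2.resize(S["frame"][240:360,240:340,::-1],(400,480))
for d,x0,y0,s,o in((T,160,170,5,0),(S,240,240,4,400)):
    u,v=proj(d,p);cv2.drawMarker(C,(int(o+(u-x0)*s),int((v-y0)*s)),(0,0,255),0,20,1)
    u,v=proj(d,[592,303,38]);cv2.drawMarker(C,(int(o+(u-x0)*s),int((v-y0)*s)),(0,255,0),0,20,1)
cv2.imwrite("pics/c6.png",C)
E
```

```text
time: 3.9
tool_pos: [591.6, 301.6, 116.2]
eef_rot: [-0.001, -0.0, 1.0, -0.0]
ft_force: [-0.8, 0.0, 0.7]
finger_gap: 0.117
gripper_force: 0.0
[591.85159268 301.73846472 116.60941681]
[array([200.9, 223.9]), array([285.4, 308.3])]
[array([198.1, 222.3]), array([285. , 299.2])]
```

View pics/c6.png

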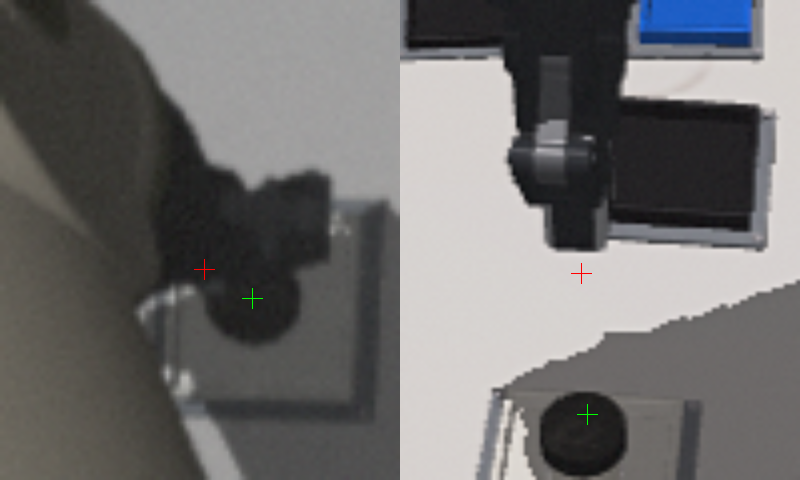

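The fingertips hang clearly higher in the image than the reported TCP projects: crop row 250 against 273 at right. So they closed above the lid without touching it. I'll check the tip height on bare table between the trays.

```bash
python3 -m jog '0.12 -0.328 0 0 0 0;0.12 -0.328 0 0 0 0;0.12 -0.328 0.2 0 0 0;0.12 -0.328 0.34 0 0 0;0.12 -0.328 0.34 0 0 0' 0; python3 -m jog '0 0 0 0 0 0;0 0 0 0 0 0';python3 - <<'E'
from h import *
T=manip.capture("top");S=manip.capture("side");p=manip.get_obs()["tool_pos"];print(p)
C=np.zeros((480,800,3),np.uint8)
for d,s,o in((T,5,0),(S,4,400)):
    u,v=map(int,proj(d,p)); w=400//s//2;h=480//s//2
    C[:,o:o+400]=cv2.resize(d["frame"][v-h:v+h,u-w:u+w,::-1],(400,480))
    cv2.drawMarker(C,(o+200,240),(0,0,255),0,20,1)
cv2.imwrite("pics/c7.png",C)
E
```

```text
time: 4.5
tool_pos: [558.7, 218.3, 27.7]
eef_rot: [-0.004, 0.0, 1.0, -0.002]
ft_force: [-0.0, -0.3, 0.3]
finger_gap: 0.003
gripper_force: 0.0
time: 4.7
tool_pos: [563.7, 220.7, 34.7]
eef_rot: [0.001, -0.0, 1.0, 0.001]
ft_force: [0.2, -0.3, 0.0]
finger_gap: 0.001
gripper_force: 0.0
[563.56774784 220.65823619  34.57476363]
```

View pics/c7.png

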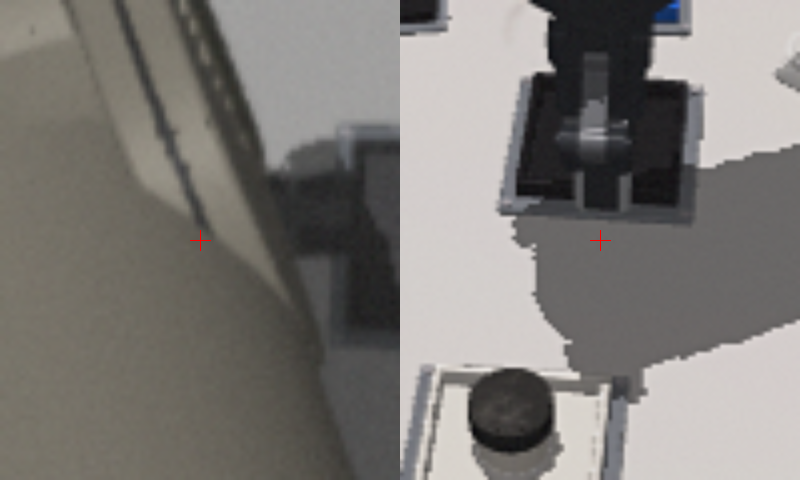

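```bash
python3 -m jog '0 0 0.03 0 0 0;0 0 0.06 0 0 0;0 0 0.08 0 0 0;0 0 0.08 0 0 0;0 0 0.08 0 0 0' | egrep 'pos|ft'; python3 -m jog '0 0 0.01 0 0 0;0 0 0.02 0 0 0; 0 0 0.02 0 0 0;0 0 0.02 0 0 0'| egrep 'pos|ft'; python3 - <<'E'
from h import *
S=manip.capture("side");p=manip.get_obs()["tool_pos"];print(p)
u,v=map(int,proj(S,p))
C=cv2.resize(S["frame"][v-40:v+20,u-40:u+40,::-1],(640,480));cv2.drawMarker(C,(320,320),(0,0,255),0,20,1);cv2.imwrite("pics/c8.png",C)
E
```

```text
tool_pos: [562.1, 219.8, 12.3]
ft_force: [0.6, 0.2, 0.5]
tool_pos: [562.2, 219.9, 7.5]
ft_force: [-0.4, -0.1, -0.4]
[562.2768344  219.94600097   7.57271331]
```

View pics/c8.png

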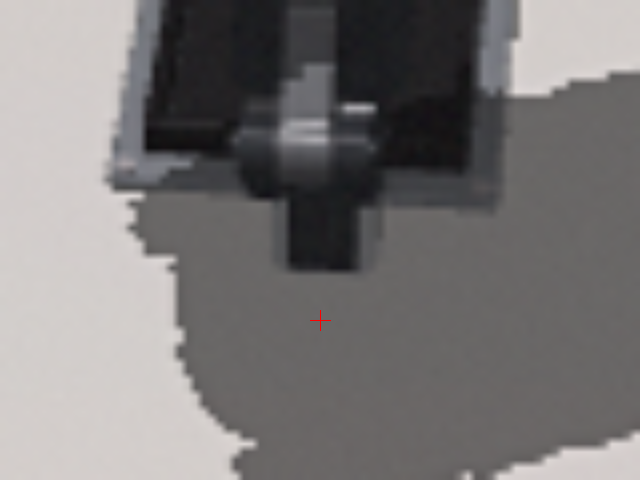

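```bash
python3 -m jog '0 0 0.012 0 0 0;0 0 0.02 0 0 0; 0 0 0.02 0 0 0;0 0 0.02 0 0 0'| egrep 'pos|ft';python3 -m jog '0 0 0.012 0 0 0; 0 0 0.012 0 0 0;0 0 0.012 0 0 0'| egrep 'pos|ft'; python3 -m jog '0 0 0.012 0 0 0; 0 0 0.012 0 0 0;0 0 0.012 0 0 0'| egrep 'pos|ft'
```

```text
tool_pos: [562.2, 219.9, 2.4]
ft_force: [1.2, 0.1, 0.8]
tool_pos: [562.2, 219.9, -0.6]
ft_force: [-0.0, -0.8, -0.2]
tool_pos: [562.2, 219.9, -3.6]
ft_force: [0.0, 0.2, 0.3]
```

```bash
python3 -m jog '0 0 0.016 0 0 0; 0 0 0.016 0 0 0;0 0 0.016 0 0 0'| egrep 'pos|ft'; python3 -m jog '0 0 0.016 0 0 0; 0 0 0.016 0 0 0;0 0 0.016 0 0 0'| egrep 'pos|ft';python3 -m jog '0 0 0.012 0 0 0; 0 0 0.012 0 0 0;0 0 0.012 0 0 0'| egrep 'pos|ft'; python3 - <<'E'
from h import *
S=manip.capture("side");p=manip.get_obs()["tool_pos"];print(p)
u,v=map(int,proj(S,p))
C=cv2.resize(S["frame"][v-40:v+20,u-40:u+40,::-1],(640,480));cv2.drawMarker(C,(320,320),(0,0,255),0,20,1);cv2.imwrite("pics/c9.png",C)
E
```

```text
tool_pos: [562.1, 219.9, -7.7]
ft_force: [0.7, 1.0, -0.6]
tool_pos: [562.2, 219.9, -11.6]
ft_force: [0.1, 0.2, 0.4]
tool_pos: [562.2, 219.9, -14.6]
ft_force: [0.2, 0.5, 0.3]
[562.2652256  219.91802259 -14.49181717]
```

View pics/c9.png

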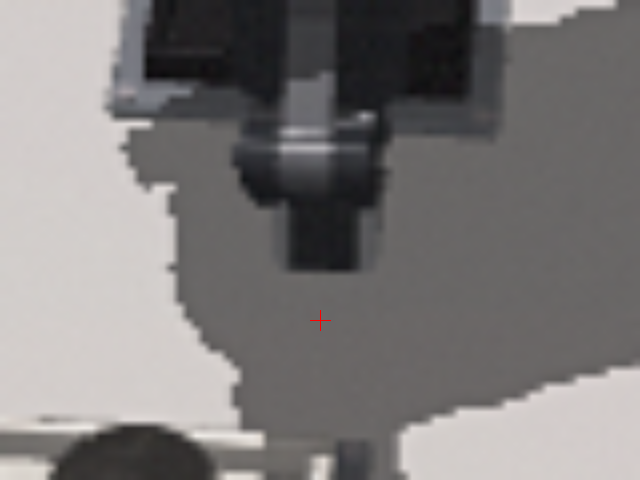

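The tips still hang above the table with the reported z at -14, so the reported TCP height has an offset. I'll continue down to contact.

```bash
for i in 1; do python3 -m jog '0 0 0.008 0 0 0; 0 0 0.008 0 0 0'| egrep 'pos|ft';python3 -m jog '0 0 0.008 0 0 0; 0 0 0.008 0 0 0'| egrep 'pos|ft';python3 -m jog '0 0 0.008 0 0 0; 0 0 0.008 0 0 0'| egrep 'pos|ft'; done
```

```text
tool_pos: [562.1, 219.9, -16.7]
ft_force: [0.1, 0.3, 0.6]
tool_pos: [562.1, 219.9, -18.8]
ft_force: [0.4, 0.3, 0.4]
tool_pos: [562.1, 219.9, -20.8]
ft_force: [-0.2, -0.1, 0.4]
```

```bash
python3 -m jog '0 0 0.008 0 0 0; 0 0 0.008 0 0 0'| egrep 'pos|ft';python3 -m jog '0 0 0.008 0 0 0; 0 0 0.008 0 0 0'| egrep 'pos|ft'
```

```text
tool_pos: [562.1, 219.9, -22.7]
ft_force: [0.1, 0.5, -0.0]
tool_pos: [562.1, 219.9, -24.7]
ft_force: [-0.2, -0.7, -0.5]
```

```bash
python3 -m jog '0 0 0.008 0 0 0; 0 0 0.008 0 0 0'| egrep 'pos|ft';python3 -m jog '0 0 0.008 0 0 0; 0 0 0.008 0 0 0'| egrep 'pos|ft'; python3 - <<'E'
from h import *
S=manip.capture("side");p=manip.get_obs()["tool_pos"];print(p)
u,v=map(int,proj(S,p))
C=cv2.resize(S["frame"][v-50:v+25,u-50:u+50,::-1],(640,480));cv2.imwrite("pics/c10.png",C)
E
```

```text
tool_pos: [562.4, 220.0, -25.7]
ft_force: [-3.3, -0.8, 8.6]
tool_pos: [562.5, 220.0, -25.8]
ft_force: [-12.0, -5.2, 29.6]
[562.45995668 220.07045241 -25.85303929]
```

View pics/c10.png

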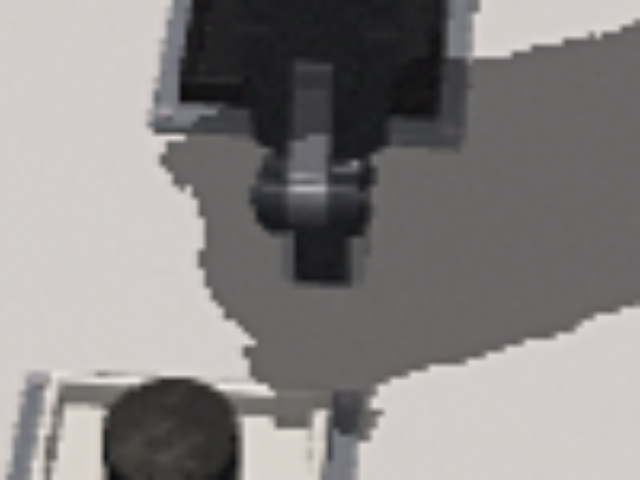

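Contact comes at reported z of about -25.6, so true tip z ≈ reported z + 25.6. I'll back off and work out the horizontal offset from this picture, where the finger's bottom edge is at crop (322,283).

```bash
python3 -m jog '0 0 -0.1 0 0 0;0 0 -0.2 0 0 0; 0 0 -0.3 0 0 0;0 0 -0.4 0 0 0;0 0 -0.4 0 0 0' 60|egrep 'pos|ft'; python3 - <<'E'
from h import *
import pickle
S=pickle.load(open("side0.pkl","rb"))
p=np.array([562.46,220.07,-25.85]);u,v=map(int,proj(S,p));print(u,v,pt(S,u-50+322/6.4,v-50+283/6.4,0))
T=pickle.load(open("top0.pkl","rb"))
print(tri(T,(211,229.7),S,(286,345.2)))
E
```

```text
tool_pos: [564.4, 220.8, 75.3]
ft_force: [0.6, 0.0, -0.5]
309 329 [562.49352329 227.21840631   0.        ]
(array([593.07244739, 302.96235748,  33.69644789]), np.float64(0.9743298851705295))
```

```bash
sed -i 's/t=R.inv().apply(np.array(\[x,y,z\])-p)/t=R.inv().apply(np.array([x,y,z])-p-[0,0,25.6*(st is None)])/' h.py; python3 -m jog '0 0 0 0 0 0;0 0 0 0 0 0'|egrep 'pos|ft'; python3 - <<'E'
from h import *
st=go(592.5,303,80,90);go(592.5,303,17,90,st)
E
```

```text
tool_pos: [561.6, 219.7, 70.4]
ft_force: [0.3, 0.2, -0.1]
go 592.5 303 80 90 | yaw 90.0 -> [-0.124  0.333  0.064] [-0. -0.  0.]
go 592.5 303 17 90 | yaw 90.0 -> [0.    0.    0.252] [0. 0. 0.]
```

```bash
python3 -m jog '-0.124 0.333 0.064 0 0 0;-0.124 0.333 0.064 0 0 0;-0.124 0.333 0.064 0 0 0;-0.124 0.333 0.064 0 0 0'|egrep 'pos|ft'; python3 -m jog '0 0 0.08 0 0 0;0 0 0.16 0 0 0;0 0 0.22 0 0 0;0 0 0.252 0 0 0;0 0 0.252 0 0 0'|egrep 'pos|ft'; python3 -m jog '0 0 0 0 0 0;0 0 0 0 0 0;0 0 0 0 0 0;0 0 0 0 0 0;0 0 0 0 0 0' 10 25; python3 -m jog '0 0 0 0 0 0;0 0 0 0 0 0'
```

```text
tool_pos: [592.2, 303.6, 53.5]
ft_force: [0.8, -1.1, 0.4]
tool_pos: [592.6, 302.2, -8.6]
ft_force: [-0.8, -0.3, 0.5]
time: 11.25
tool_pos: [594.0, 303.5, -6.3]
eef_rot: [0.001, -0.0, 1.0, 0.0]
ft_force: [-0.3, -0.3, 6.5]
finger_gap: 0.388
gripper_force: 25.0
time: 11.45
tool_pos: [594.0, 303.5, -6.2]
eef_rot: [0.001, -0.0, 1.0, 0.0]
ft_force: [-1.3, -0.1, 7.4]
finger_gap: 0.385
gripper_force: 25.0
```

```bash
python3 -m jog '0 0 -0.05 0 0 0;0 0 -0.12 0 0 0;0 0 -0.2 0 0 0;0 0 -0.2 0 0 0;0 0 -0.2 0 0 0' - 35|egrep 'pos|ft'; python3 -m jog '0.094 -0.1 0 0 0 0;0.094 -0.28 0 0 0 0;0.094 -0.48 0 0 0 0;0.094 -0.6 0 0 0 0;0.094 -0.684 0 0 0 0'|egrep 'pos|ft';python3 -m jog '0 0 0 0 0 0;0 0 0 0 0 0;0 0 0 0 0 0';  python3 - <<'E'
from h import *
st=go(569,132,16.6,90)
E
```

```text
tool_pos: [593.7, 303.5, 43.7]
ft_force: [0.0, 0.1, -1.1]
tool_pos: [569.2, 128.7, 42.0]
ft_force: [-0.0, -0.0, -0.5]
time: 12.75
tool_pos: [569.4, 133.6, 42.2]
eef_rot: [-0.0, -0.001, 1.0, 0.0]
ft_force: [0.3, 0.1, -0.5]
finger_gap: 0.38
gripper_force: 34.8
go 569 132 16.6 90 | yaw 90.1 -> [ 0.001 -0.007  0.205] [ 0.    -0.     0.001]
```

```bash
python3 -m jog '0 -0.005 0.07 0 0 0;0 -0.005 0.14 0 0 0;0 -0.005 0.18 0 0 0;0 -0.005 0.193 0 0 0;0 -0.005 0.193 0 0 0'|egrep 'pos|ft';python3 -m jog '0 0 0 0 0 0;0 0 0 0 0 0;0 0 0 0 0 0;0 0 0 0 0 0' 55; python3 -m jog '0 0 -0.1 0 0 0;0 0 -0.2 0 0 0;0 0 -0.4 0 0 0;0 0 -0.4 0 0 0;0 0 -0.4 0 0 0'|egrep 'pos|ft'; python3 - <<'E'
from h import *
st=go(441,183,150,60)
go(441,183,48,60,st)
E
```

```text
tool_pos: [569.7, 131.8, -5.6]
ft_force: [0.4, 0.2, 0.3]
time: 13.65
tool_pos: [569.8, 131.0, -5.6]
eef_rot: [0.0, -0.0, 1.0, 0.0]
ft_force: [-1.1, -0.5, -0.1]
finger_gap: 0.644
gripper_force: 0.0
tool_pos: [570.7, 131.2, 95.7]
ft_force: [-0.0, 0.7, -1.0]
go 441 183 150 60 | yaw 90.0 -> [ 0.518  0.207 -0.116] [0.001 0.001 0.167]
go 441 183 48 60 | yaw 60.0 -> [0.    0.    0.408] [0. 0. 0.]
```

```bash
python3 -m jog '0 0 -0.12 0 0 0.03;0.2 0.1 -0.12 0 0 0.08;0.4 0.2 -0.12 0 0 0.12;0.518 0.207 -0.12 0 0 0.167;0.518 0.207 -0.12 0 0 0.167' 80|egrep 'pos|ft';python3 -m jog '0 0 0 0 0 0;0 0 0 0 0 0'|egrep 'pos|ft'; python3 - <<'E'
from h import *
go(441,183,48,60)
d=manip.capture("top");e=manip.capture("side")
C=np.zeros((480,800,3),np.uint8)
C[:,:400]=cv2.resize(d["frame"][200:344,220:340,::-1],(400,480));C[:,400:]=cv2.resize(e["frame"][210:354,300:420,::-1],(400,480));cv2.imwrite("pics/c11.png",C)
E
```

```text
tool_pos: [434.9, 184.1, 122.6]
ft_force: [0.8, -1.0, -0.7]
tool_pos: [440.8, 182.2, 123.9]
ft_force: [-0.1, -0.6, 0.5]
go 441 183 48 60 | yaw 60.0 -> [0.001 0.003 0.406] [-0.  0. -0.]
```

View pics/c11.png

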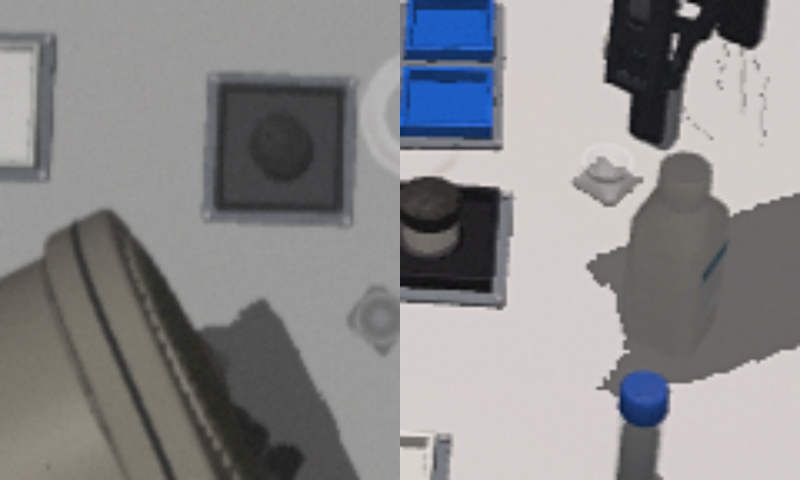

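The top crop shows the pot upright near the middle of the black tray. The side crop shows the gripper poised over the bottle, with the cap top at about image (386,259).

```bash
python3 - <<'E'
from h import *
import pickle
S=pickle.load(open("side0.pkl","rb"));T=pickle.load(open("top0.pkl","rb"))
print(proj(S,[441,183,113]),proj(S,[441,183,149]))
print(tri(T,(270.5,314.4),S,(386.3,259)))
g=S["frame"].max(2);print(g[262,372:402],g[257,372:402])
E
```

```text
(np.float64(386.2497354459613), np.float64(259.03260024299544)) (np.float64(388.2364287955322), np.float64(242.05576888854162))
(array([441.34208238, 182.93991657, 113.02234863]), np.float64(0.8430395060060222))
[203 200 199 198 197 170 133 170 192 192 190 190 191 192 191 191 191 194
 196 192 181 156 199 198 196 196 197 195 195 196] [197 197 197 197 196 199 195 175 189 189 188 188 189 185 188 190 189 188
 189 192 198 198 197 196 196 197 197 197 198 195]
```

```bash
python3 -m jog '0 0 0.1 0 0 0;0 0 0.2 0 0 0;0 0 0.3 0 0 0;0 0 0.38 0 0 0;0 0 0.406 0 0 0'|egrep 'pos|ft'; python3 -m jog '0 0 0 0 0 0;0 0 0 0 0 0;0 0 0 0 0 0;0 0 0 0 0 0;0 0 0 0 0 0' 20 40; python3 -m jog '0 0 -0.05 0 0 0;0 0 -0.15 0 0 0;0 0 -0.28 0 0 0;0 0 -0.28 0 0 0;0 0 -0.28 0 0 0' - 50; python3 - <<'E'
from h import *
go(594,306,118,60)
go(594,306,53,90)
E
```

```text
tool_pos: [439.6, 181.5, 20.6]
ft_force: [-0.1, 0.6, -0.4]
time: 15.95
tool_pos: [441.3, 183.1, 23.9]
eef_rot: [0.001, 0.259, 0.966, 0.001]
ft_force: [0.0, 0.2, 6.4]
finger_gap: 0.465
gripper_force: 42.0
time: 16.45
tool_pos: [440.6, 182.9, 93.8]
eef_rot: [0.001, 0.259, 0.966, 0.001]
ft_force: [-0.2, 0.0, -0.7]
finger_gap: 0.46
gripper_force: 50.4
go 594 306 118 60 | yaw 59.9 -> [-0.285  0.733  0.007] [ 0.001  0.    -0.   ]
go 594 306 53 90 | yaw 59.9 -> [-0.285  0.733  0.267] [ 0.     0.    -0.167]
```

```bash
python3 -m jog '-0.05 0.1 0 0 0 -0.03;-0.12 0.26 0 0 0 -0.06;-0.19 0.42 0 0 0 -0.1;-0.25 0.6 0 0 0 -0.14;-0.285 0.733 0 0 0 -0.167'|egrep 'pos|ft'; python3 -m jog '0 0 0 0 0 0;0 0 0 0 0 0;0 0 0 0 0 0'; python3 - <<'E'
from h import *
go(594,306,53,90)
E
```

```text
tool_pos: [594.6, 306.8, 91.1]
ft_force: [0.1, -0.5, -0.5]
time: 17.25
tool_pos: [593.0, 304.4, 92.1]
eef_rot: [-0.001, 0.001, 1.0, -0.001]
ft_force: [0.7, -0.1, -0.7]
finger_gap: 0.458
gripper_force: 50.4
go 594 306 53 90 | yaw 89.9 -> [-0.004  0.007  0.259] [-0. -0. -0.]
```

```bash
python3 -m jog '-0.004 0.007 0.08 0 0 0;-0.004 0.007 0.16 0 0 0;-0.004 0.007 0.22 0 0 0;-0.004 0.007 0.25 0 0 0;-0.004 0.007 0.25 0 0 0'|egrep 'pos|ft'; python3 -m jog '0 0 0 0 0 0;0 0 0.004 0 0 0;0 0 0.004 0 0 0'|egrep 'pos|ft'
```

```text
tool_pos: [594.5, 307.1, 30.2]
ft_force: [0.4, 0.7, -0.8]
tool_pos: [594.8, 307.3, 29.5]
ft_force: [0.8, -0.9, -0.8]
```

```bash
python3 -m jog '0 0 0.003 0 0 0;0 0 0.003 0 0 0'|egrep 'pos|ft';python3 -m jog '0 0 0 0 0 0;0 0 0 0 0 0;0 0 0 0 0 0;0 0 0 0 0 0;0 0 0 0 0 0' 75|egrep 'pos|ft|gap'; python3 -m jog '0 0 -0.08 0 0 0;0 0 -0.2 0 0 0;0 0 -0.35 0 0 0;0 0 -0.46 0 0 0;0 0 -0.46 0 0 0'|egrep 'pos|ft'; python3 - <<'E'
from h import *
go(461.5,291,160,90)
go(461.5,291,30,90)
E
```

```text
tool_pos: [594.9, 307.4, 28.9]
ft_force: [-0.5, -0.2, 2.9]
tool_pos: [594.7, 307.3, 28.5]
ft_force: [-0.5, -1.1, -0.1]
finger_gap: 0.878
tool_pos: [596.9, 308.4, 148.6]
ft_force: [0.1, 0.1, 0.5]
go 461.5 291 160 90 | yaw 90.0 -> [ 0.542 -0.07   0.053] [ 0.001  0.002 -0.   ]
go 461.5 291 30 90 | yaw 90.0 -> [ 0.545 -0.072  0.573] [ 0.001  0.002 -0.   ]
```

```bash
python3 -m jog '0.54 -0.07 0.05 0 0 0;0.54 -0.07 0.05 0 0 0;0.54 -0.07 0.05 0 0 0;0.54 -0.07 0.05 0 0 0;0.54 -0.07 0.05 0 0 0' 55|egrep 'pos|ft';  python3 -m jog '0 0 0 0 0 0;0 0 0 0 0 0;0 0 0 0 0 0'|egrep 'pos|ft'; python3 - <<'E'
from h import *
go(461.6,290.8,25,90)
from h import *
d=manip.capture("side");h=cv2.cvtColor(d["frame"],cv2.COLOR_RGB2HSV).astype(int)
b=((h[...,0]>100)&(h[...,0]<130)&(h[...,1]>130)).astype(np.uint8)
c=blobs(b,(355,310,390,350),30)[0];print(cv2.boundingRect(c)) 
w=d["frame"].max(2); print("bottle cap row",[w[v,270:310:3].tolist() for v in (290,300,310)])
E
```

```text
tool_pos: [459.3, 289.9, 131.0]
ft_force: [0.9, 0.7, 0.1]
tool_pos: [460.5, 289.7, 130.8]
ft_force: [-0.2, 0.2, 0.2]
go 461.6 290.8 25 90 | yaw 90.0 -> [-0.005  0.004  0.526] [-0.  0. -0.]
(366, 322, 15, 16)
bottle cap row [[216, 216, 216, 217, 220, 136, 33, 32, 33, 34, 36, 36, 39, 38], [217, 215, 216, 217, 220, 226, 227, 226, 222, 181, 136, 61, 66, 66], [216, 214, 209, 208, 208, 208, 211, 179, 216, 215, 216, 216, 216, 216]]
```

```bash
python3 -m jog '-0.005 0.004 0.12 0 0 0;-0.005 0.004 0.25 0 0 0;-0.005 0.004 0.38 0 0 0;-0.005 0.004 0.48 0 0 0;-0.005 0.004 0.526 0 0 0'|egrep 'pos|ft'; python3 -m jog '0 0 0 0 0 0;0 0 0 0 0 0;0 0 0 0 0 0;0 0 0 0 0 0;0 0 0 0 0 0' 5 25; python3 -m jog '0 0 -0.05 0 0 0;0 0 -0.15 0 0 0;0 0 -0.28 0 0 0;0 0 -0.28 0 0 0;0 0 -0.28 0 0 0' - 35; python3 - <<'E'
from h import *
go(566.4,21.2,95,90)
E
```

```text
tool_pos: [460.0, 289.9, -2.9]
ft_force: [-0.2, -0.7, 1.2]
time: 21.1
tool_pos: [461.8, 291.5, 0.8]
eef_rot: [0.001, -0.0, 1.0, 0.001]
ft_force: [0.0, -0.2, 7.1]
finger_gap: 0.252
gripper_force: 24.9
time: 21.6
tool_pos: [461.4, 291.2, 70.7]
eef_rot: [0.001, -0.0, 1.0, 0.001]
ft_force: [0.2, -0.5, -0.2]
finger_gap: 0.246
gripper_force: 34.2
go 566.4 21.2 95 90 | yaw 90.0 -> [-0.42  -1.08   0.004] [0. 0. 0.]
```

```bash
python3 -m jog '-0.05 -0.1 0 0 0 0;-0.12 -0.28 0 0 0 0;-0.19 -0.46 0 0 0 0;-0.26 -0.64 0 0 0 0;-0.33 -0.82 0 0 0 0'|egrep 'pos|ft'; python3 -m jog '-0.05 -0.15 0 0 0 0;-0.09 -0.26 0 0 0 0;-0.09 -0.26 0 0 0 0;-0.09 -0.26 0 0 0 0;-0.09 -0.26 0 0 0 0'; python3 - <<'E'
from h import *
go(566.4,21.2,31.2,90)
E
```

```text
tool_pos: [543.1, 83.9, 68.7]
ft_force: [1.5, 0.6, -0.7]
time: 22.6
tool_pos: [565.2, 22.2, 68.9]
eef_rot: [-0.001, -0.001, 1.0, 0.0]
ft_force: [0.3, 1.1, 0.3]
finger_gap: 0.246
gripper_force: 34.3
go 566.4 21.2 31.2 90 | yaw 90.1 -> [-0.005 -0.004  0.253] [ 0.    -0.     0.001]
```

```bash
python3 -m jog '-0.005 -0.004 0.08 0 0 0;-0.005 -0.004 0.16 0 0 0;-0.005 -0.004 0.22 0 0 0;-0.005 -0.004 0.252 0 0 0;-0.005 -0.004 0.252 0 0 0'|egrep 'pos|ft'; python3 -m jog '0 0 0 0 0 0;0 0 0 0 0 0'|egrep 'pos|ft'
```

```text
tool_pos: [567.1, 20.6, 6.0]
ft_force: [0.7, 0.1, -0.3]
tool_pos: [567.5, 20.1, 6.9]
ft_force: [0.0, 0.1, 0.4]
```

```bash
python3 -m jog '0 0 0.003 0 0 0;0 0 0.006 0 0 0;0 0 0.006 0 0 0'|egrep 'pos|ft'; python3 -m jog '0 0 0 0 0 0;0 0 0 0 0 0;0 0 0 0 0 0;0 0 0 0 0 0' 45|egrep 'pos|ft|gap'; python3 -m jog '0 0 -0.1 0 0 0;0 0 -0.2 0 0 0;0 0 -0.35 0 0 0;0 0 -0.5 0 0 0;0 0 -0.5 0 0 0'|egrep 'pos|ft'; python3 - <<'E'
from h import *
go(456.7,-153.7,155,90)
E
```

```text
tool_pos: [567.3, 19.9, 5.1]
ft_force: [0.1, 0.7, 0.5]
tool_pos: [567.2, 19.8, 5.0]
ft_force: [0.7, -0.4, 0.5]
finger_gap: 0.531
tool_pos: [570.3, 20.0, 135.4]
ft_force: [0.8, 0.7, -0.4]
go 456.7 -153.7 155 90 | yaw 90.0 -> [ 0.454 -0.695  0.019] [ 0.     0.003 -0.   ]
```

```bash
python3 -m jog '0.08 -0.12 0.01 0 0 0;0.2 -0.3 0.01 0 0 0;0.32 -0.48 0.01 0 0 0;0.454 -0.695 0.01 0 0 0;0.454 -0.695 0.01 0 0 0' 45|egrep 'pos|ft'; python3 -m jog '0 0 0 0 0 0;0 0 0 0 0 0;0 0 0 0 0 0'|egrep 'pos|ft'; python3 - <<'E'
from h import *
go(456.7,-153.7,29,90)
d=manip.capture("top")
h=cv2.cvtColor(d["frame"],cv2.COLOR_RGB2HSV).astype(int)
b=((h[...,0]>100)&(h[...,0]<130)&(h[...,1]>130)).astype(np.uint8)
for c in blobs(b,(330,215,425,275),30): print("bluetop",cv2.boundingRect(c),rectw(d,c,14))
d=manip.capture("side")
h=cv2.cvtColor(d["frame"],cv2.COLOR_RGB2HSV).astype(int)
b=((h[...,0]>100)&(h[...,0]<130)&(h[...,1]>130)).astype(np.uint8)
for c in blobs(b,(350,140,400,190),20): print("v2side",cv2.boundingRect(c))
C=np.zeros((480,800,3),np.uint8)
C[:,:400]=cv2.resize(manip.capture("top")["frame"][190:340,190:315,::-1],(400,480));C[:,400:]=cv2.resize(d["frame"][150:390,240:440,::-1],(400,480));cv2.imwrite("pics/hold.png",C)
E
```

```text
tool_pos: [450.9, -157.8, 127.2]
ft_force: [0.2, -0.2, 0.5]
tool_pos: [454.3, -152.7, 127.3]
ft_force: [0.5, 0.3, 0.4]
go 456.7 -153.7 29 90 | yaw 90.1 -> [-0.01  -0.004  0.495] [ 0.    -0.     0.001]
bluetop (385, 231, 29, 28) ((568.6065063476562, -48.7080078125), (51.280059814453125, 52.83750534057617), 0.2676660716533661)
bluetop (348, 232, 29, 28) ((566.3870239257812, 21.22823143005371), (51.24575424194336, 52.83623123168945), 0.2673643231391907)
v2side (366, 162, 10, 11)
```

```bash
python3 -m jog '-0.01 -0.004 0.12 0 0 0;-0.01 -0.004 0.25 0 0 0;-0.01 -0.004 0.38 0 0 0;-0.01 -0.004 0.46 0 0 0;-0.01 -0.004 0.495 0 0 0'|egrep 'pos|ft'; python3 -m jog '0 0 0 0 0 0;0 0 0 0 0 0;0 0 0 0 0 0;0 0 0 0 0 0;0 0 0 0 0 0' 5 25; python3 -m jog '0 0 -0.05 0 0 0;0 0 -0.15 0 0 0;0 0 -0.28 0 0 0;0 0 -0.28 0 0 0;0 0 -0.28 0 0 0' - 35; python3 - <<'E'
from h import *
go(568.6,-48.7,99,90)
E
```

```text
tool_pos: [455.2, -154.1, 1.8]
ft_force: [0.5, 0.5, -0.6]
time: 26.45
tool_pos: [456.7, -154.9, 4.3]
eef_rot: [0.001, -0.0, 1.0, 0.0]
ft_force: [0.0, 0.4, -0.5]
finger_gap: 0.249
gripper_force: 25.7
time: 26.95
tool_pos: [456.9, -155.0, 75.0]
eef_rot: [0.001, -0.0, 1.0, 0.0]
ft_force: [0.6, -0.9, -0.3]
finger_gap: 0.239
gripper_force: 34.9
go 568.6 -48.7 99 90 | yaw 90.0 -> [-0.447  0.425  0.008] [0.    0.001 0.   ]
```

```bash
python3 -m jog '-0.08 0.08 0 0 0 0;-0.18 0.18 0 0 0 0;-0.3 0.3 0 0 0 0;-0.4 0.4 0 0 0 0;-0.447 0.425 0 0 0 0'|egrep 'pos|ft'; python3 -m jog '0 0 0 0 0 0;0 0 0 0 0 0;0 0 0 0 0 0'; python3 - <<'E'
from h import *
go(568.6,-48.7,34.8,90)
E
```

```text
tool_pos: [569.1, -44.6, 72.6]
ft_force: [-0.9, -0.1, -0.5]
time: 27.75
tool_pos: [566.9, -50.3, 73.5]
eef_rot: [-0.0, 0.001, 1.0, -0.0]
ft_force: [0.1, -0.0, -0.8]
finger_gap: 0.239
gripper_force: 34.9
go 568.6 -48.7 34.8 90 | yaw 89.9 -> [-0.007  0.007  0.257] [-0.    -0.    -0.001]
```

```bash
python3 -m jog '-0.007 0.006 0.08 0 0 0;-0.007 0.006 0.16 0 0 0;-0.007 0.006 0.22 0 0 0;-0.007 0.006 0.25 0 0 0;-0.007 0.006 0.25 0 0 0'|egrep 'pos|ft'; python3 -m jog '0 0 0 0 0 0;0 0 0.005 0 0 0;0 0 0.005 0 0 0'|egrep 'pos|ft'
```

```text
tool_pos: [569.0, -47.7, 10.6]
ft_force: [0.3, -0.7, 1.0]
tool_pos: [570.1, -47.1, 10.5]
ft_force: [0.0, -0.2, -0.7]
```

```bash
python3 -m jog '0 0 0.003 0 0 0;0 0 0.005 0 0 0;0 0 0.005 0 0 0'|egrep 'pos|ft'; python3 -m jog '0 0 0 0 0 0;0 0 0 0 0 0;0 0 0 0 0 0;0 0 0 0 0 0' 45|egrep 'pos|ft|gap'; python3 -m jog '0 0 -0.1 0 0 0;0 0 -0.2 0 0 0;0 0 -0.35 0 0 0;0 0 -0.5 0 0 0;0 0 -0.5 0 0 0'|egrep 'pos|ft'; python3 -m jog '0.08 -0.12 0.01 0 0 0;0.2 -0.3 0.01 0 0 0;0.32 -0.48 0.01 0 0 0;0.454 -0.495 0.01 0 0 0;0.454 -0.495 0.01 0 0 0'|egrep pos; python3 -m jog '0 0 0 0 0 0;0 0 0 0 0 0;0 0 0 0 0 0;0 0 0 0 0 0'|egrep pos
python3 - <<'E'
from h import *
T=manip.capture("top");S=manip.capture("side")
C=np.zeros((560,800,3),np.uint8)
C[:280]=cv2.resize(T["frame"][200:298,180:460,::-1],(800,280),interpolation=cv2.INTER_CUBIC)
C[280:,:400]=cv2.resize(S["frame"][265:405,230:430,::-1],(400,280));C[280:,400:]=cv2.resize(S["frame"][155:295,230:430,::-1],(400,280));cv2.imwrite("pics/end.png",C)
for n,p in dict(v1=[566.4,21.2,81],v2=[568.6,-48.7,81],bot=[594,306,118],pot=[569,132,38]).items(): print(n,[np.round(proj(d,p),1) for d in (T,S)])
h=cv2.cvtColor(S["frame"],cv2.COLOR_RGB2HSV).astype(int)
E
```

```text
tool_pos: [570.0, -47.1, 9.3]
ft_force: [-2.0, -0.7, 4.1]
tool_pos: [569.7, -47.1, 8.7]
ft_force: [-0.1, -0.4, -0.3]
finger_gap: 0.526
tool_pos: [572.7, -47.4, 139.1]
ft_force: [0.2, -0.2, 0.3]
tool_pos: [451.7, -173.8, 130.5]
tool_pos: [456.8, -170.4, 131.0]
v1 [array([365.7, 241.9]), array([314.2, 210.7])]
v2 [array([405.6, 240.8]), array([315.1, 189. ])]
bot [array([198.2, 222.5]), array([283.6, 309.7])]
pot [array([303.1, 242.6]), array([309. , 267.9])]
```

View pics/end.png

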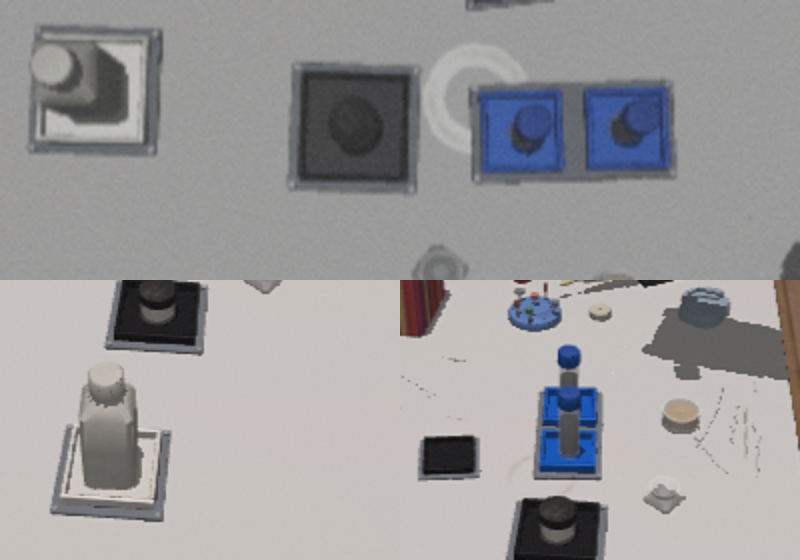

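The final picture shows all four containers upright and within a few mm of their targets: caps at about (366,242), (403,242) and (200,223), pot lid at (304,244). The dish and cream pot still stand at their starting places, and the gripper is clear of everything.

```bash
python3 -c "
from plant import manip
print(manip.close_job())"
```

```text
the job is handed in; nothing more can be done
None
```

I handed the job in at about 30 s of robot time: in the last pictures all four containers stood upright within about 4 mm of their targets, with the cream pot and glass dish undisturbed, but no verdict came back.

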